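# Dress the hall console

## Robot

A 6-joint arm with a two-finger parallel gripper is mounted at the origin on the work surface. World frame = base frame: x ahead of the robot, y to its left, z up, the work surface at z = 0. Lengths are in m, angles in degrees, forces in N, time in s.
With the tool pointing down it reaches from about 0.25 to 0.725 m from the base axis. Payload 9.7 kg.
Tool frame: the origin (TCP) lies midway between the tips of the shut fingers; the grasp point (between the pads) lies 19 mm behind it; z points along the fingers, y is the line along which they close (so a half turn about z gives the same grasp; the last joint's range is limited). The gripper opens to 85 mm and grips with 20 to 120 N. Pads are 22 mm wide; open, the fingers measure 114 mm over their backs; the gripper's body (76 mm by 85 mm) begins 54 mm behind the grasp point. The pads swing forward as they close: fully open they stand 13 mm farther back than shut.
Start: joints at [64.458, 4.979, 10.078, 95.1, 0, 90], TCP at [0.237, 0.496, 0.2] pointing down, gripper open.
Joint ranges: [-179.16, 179.16], [-48.56, 103.87], [-65.8, 70.77], [-126.05, 130.52], [-82.76, 87.17], [-180, 180]. Speed limits (degrees/s): [127.2, 127.2, 147.25, 180, 180, 180].

## Interface

Orientations are given as [roll, pitch, yaw] about the fixed x, y, z axes, in that order (R = Rz(yaw) Ry(pitch) Rx(roll)).
In Python, from workcell import * gives the robot as it stands.
- The arm moves only by the tool servo_tool, never from a script. Its argument "moves" is a list of rows, each a list of 4 numbers: the shift along the world's x, y, z in shares of 100 cm (1.0 is 100 cm), then the turn about the world's z in parts of the range, where 1.0 means pi/2 rad. A call has 1 to 20 rows; each row is the pose to reach, as a shift and turn from the pose commanded when the call began; what a row does not reach only later rows make up. A row lasts 1/12 s, in which the tool goes at most 41.7 mm and 7.16 degrees, less where a joint would pass 70% of its speed; a pose out of reach is approached as far as the arm can. A call with a gripper value outside its range is refused whole. "claw" is the closure, from 0 (fully open) to 1 (shut), set as the call begins (left out, the last holds). The fingers move at their own pace and stop on an object; "force" is the grip in N (left out, the last holds). Time passes only in rows, so rows that repeat a pose let the fingers close. It gives the time, the measured TCP pose, the force, the opening and the grip force at its end, in the units of the state.
- get_obs(): the state, without advancing time (a new reading comes with each control period).
- camera(name): name is "scene" or "top" or "wrist"; returns the picture (400x640x3 uint8, red, green, blue); there is no depth.
- get_calibration(name): a dict with "fx", "fy", "cx", "cy" (pixels), "rvec" (rotation vector, rad) and "tvec" (3), from world to camera coordinates, as OpenCV has them; the wrist camera has in their place "tool_from_camera" (4x4, takes a point from camera to tool coordinates, whose origin is the TCP and whose axes are the flange's). Camera axes: x right, y down, z forward; pixel columns grow to the right and rows downward; lengths in m; the calibration is good to about 2 mm. A picture is of the moment at which its call begins: read the wrist's pose just before it. get_calibration takes no time and is no camera call.
- job_done(): hands the job in; it is judged then, once.
The state is a dict: "time": time; "q": joint angles; "qd": joint speeds; "joint_efforts": joint torques, N m; "ee_pos": TCP position; "tcp_rot": TCP orientation; "wrist_force": force on the tool from outside, world axes, zero at the start; "torque": the same for the moment, N m; "opening": finger opening in m; "grasp_force": force on a finger pad.
Only numpy, scipy, OpenCV 4.12 (cv2) and the standard library are available. Lean on these libraries where they do the work, as an engineer would, in place of code of your own. Each camera call takes 0.05 s, during which the arm holds its last target. There are 200 camera calls.

## Task

Dress the marble slab in one straight row along its middle: stand the burner bowl at the centre of the slab with its domed cover on, the empty tealight glass midway between the burner and the brass vase, and the lipstick upright midway between the burner and the wooden dish. Lay the gate remote, buttons up, in the centre of the top grey tray, lengthwise. Leave the vase and the dish where they stand.

Things in the scene. Friction and masses are not known exactly. Their poses are not given: they have to be found in the camera images.
- slab: Fixed white marble slab lying on the console, 100 (x) x 430 (y) x 10 mm high. Origin: centre of its underside; its top is 10 mm above it. y runs along its length. The vase and the dish stand on its centre line, 180 mm either side of its centre; either may be at either end.
- vase: Small brass bud vase, round, 48 mm across at its widest, 105 mm high, loose, 450 g, standing near one end of the slab. Origin: centre of its underside; z up. Must not be moved.
- dish: Shallow round dish of light wood, 58 mm across at the rim, 16 mm high, loose, standing near the other end of the slab. Origin: centre of its underside; z up. Must not be moved.
- tier: Fixed stacking tier of three grey plastic trays one above another, at one side of the console (left or right), 200 (x) x 150 (y) mm, 108 mm high. Origin: centre of its underside; x runs along its length. The top tray is open above: its inner floor is 84 mm above the origin, 192 x 142 mm inside, walls 4 mm thick rising 24 mm above that floor.
- burner: White ceramic incense burner bowl, round and open on top, 66 mm outside diameter (straight wall from 10 mm up), 42 mm high, wall 4 mm, about 220 g. It can be gripped across the outside from above. Origin: centre of its underside; z up.
- cover: White ceramic domed cover, 66 mm across, 58 mm high with its round grip knob (18 mm diameter, 39 to 58 mm above the origin; dome top at 33 mm). Below, a tapered plug 6 mm deep (42 to 52 mm across) drops loosely into the bowl's 58 mm mouth; seated, its origin is 36 mm above the bowl's. Stands on its plug at the start. Origin: centre of the plug's underside; z up. 100 g.
- tealight: Clear glass tealight holder, empty straight-sided cup, 54 mm outside diameter, 60 mm high, open side up, wall 3 mm, about 160 g. Origin: centre of its underside; z up.
- lipstick: Chrome lipstick tube standing upright, 21 mm diameter, 72 mm high, about 40 g. Origin: centre of its underside; z up.
- remote: Black plastic gate remote lying flat, buttons up, 110 (x) x 40 (y) x 18 mm high, about 80 g. Origin: centre of its underside; x along its length, z up.

How it is judged (in metres and radians):
At the end, for the whole second after the job is handed in: All upright, at rest: bowl within 13 mm of slab centre (x, y), cover seated level on it within 8 mm; tealight 77-103 mm from vase and from bowl, lipstick likewise from dish and bowl, both within 13 mm of the centre line; remote flat in top tray, within 15 mm of its centre (x, y) and 0.25 rad (linear speed of each of burner, cover, tealight, lipstick, remote below 0.02 m/s and angular speed of each of burner, cover, tealight, lipstick, remote below 0.2 rad/s and angle between each of burner, cover, tealight, lipstick, remote, vase, dish's own z axis and vertical below 0.1 rad and z of burner in the frame of slab between 0.005 and 0.015 m and x of burner in the frame of slab between -0.013 and 0.013 m and z of tealight in the frame of slab between 0.005 and 0.015 m and x of tealight in the frame of slab between -0.013 and 0.013 m and z of lipstick in the frame of slab between 0.005 and 0.015 m and x of lipstick in the frame of slab between -0.013 and 0.013 m and y of burner in the frame of slab between -0.013 and 0.013 m and horizontal distance between cover and burner below 0.008 m and z of cover in the frame of burner between 0.032 and 0.04 m and horizontal distance between tealight and vase between 0.077 and 0.103 m and horizontal distance between tealight and burner between 0.077 and 0.103 m and horizontal distance between lipstick and dish between 0.077 and 0.103 m and horizontal distance between lipstick and burner between 0.077 and 0.103 m and x of remote in the frame of tier between -0.015 and 0.015 m and y of remote in the frame of tier between -0.015 and 0.015 m and z of remote in the frame of tier between 0.079 and 0.09 m and angle between the x axis of remote and the x axis of tier, either way round below 0.25 rad); the robot touches nothing.
It fails at once if the vase is shifted by more than 15 mm (distance of vase from where it was at the start of the episode above 0.015 m).
It fails at once if the dish is shifted by more than 15 mm (distance of dish from where it was at the start of the episode above 0.015 m).
It also fails if it takes over 144 s, if anything falls off the work surface, if the arm or the gripper's body presses on something with over 40 N, if the wrist force passes 120 N, or if a joint passes its speed limit or range.

## Working session

There is one attempt and no reset: what is moved stays moved. The work goes in short steps, Python scripts to look and compute and a tool call to move; the robot and the scene stay as the last step left them, time stands still between calls to the robot, and variables do not carry over. Pictures are saved under pics/ and viewed, at most 15 in all, crops included, and the job is handed in when it is done.

Besides the shell and the picture viewer there is one more tool, called after "Request:" as name(argument=value, ...), one argument or row to a line, values as JSON. servo_tool: Moves the arm, as the interface text tells. Its arguments: {"type":"object","properties":{"moves":{"type":"array","items":{"type":"array","items":{"type":"number"}}},"claw":{"type":"number"},"force":{"type":"number"}},"required":["moves"]}

```bash
ls; mkdir -p pics
python3 - <<'E'
from workcell import *
import cv2
o=get_obs();print(o['time'],o['ee_pos'],o['tcp_rot'],o['opening'])
for n in ("scene","top"):
    cv2.imwrite(f"pics/{n}0.png",camera(n)[:,:,::-1]);print(n,get_calibration(n))
print(get_calibration("wrist"))
E
```

```text
pics
0.0 [0.23701182 0.49599918 0.19895827] [-1.79920648e+02 -2.34874916e-03  1.54459003e+02] 0.08576934766901552
scene {'fx': 437.309949371272, 'fy': 437.309949371272, 'cx': 316.8743179386636, 'cy': 193.52291715699909, 'rvec': array([ 2.23230432,  0.48140531, -0.25337212]), 'tvec': array([-0.52891686, -0.11688043,  1.26287856])}
top {'fx': 453.2598787722252, 'fy': 453.2598787722252, 'cx': 316.77816663928485, 'cy': 201.6359616785827, 'rvec': array([ 2.13470805, -2.14395218,  0.16006612]), 'tvec': array([-0.00789378,  0.55670625,  1.19232652])}
{'fx': 315.30871558741245, 'fy': 315.30871558741245, 'cx': 322.72914428254376, 'cy': 194.65595416014844, 'tool_from_camera': array([[ 6.70631872e-04, -9.49665135e-01, -3.13266151e-01,
         7.92080816e-02],
       [ 9.99999772e-01,  6.62196401e-04,  1.33327156e-04,
         4.66326956e-04],
       [ 8.08275664e-05, -3.13266169e-01,  9.49665363e-01,
        -1.74641543e-01],
       [ 0.00000000e+00,  0.00000000e+00,  0.00000000e+00,
         1.00000000e+00]])}
```

View pics/scene0.png

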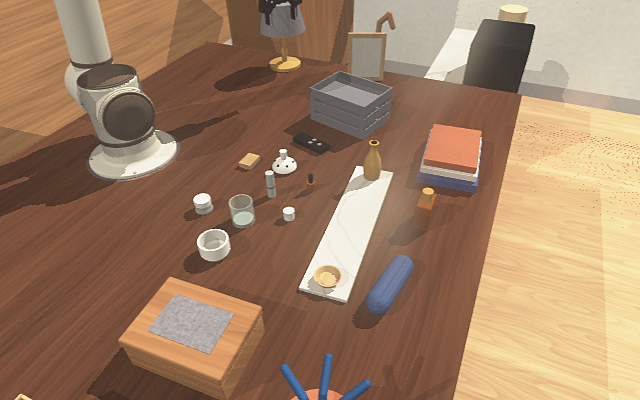

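View pics/top0.png

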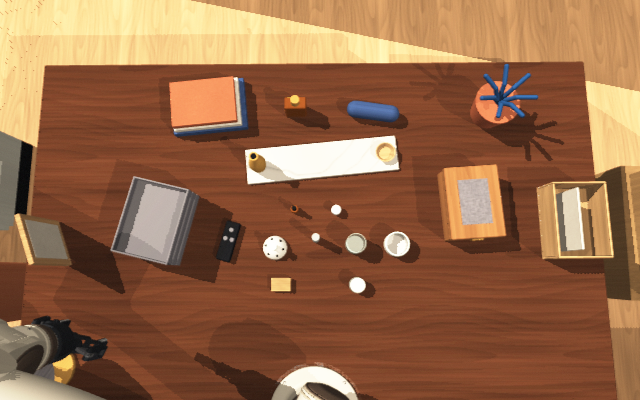

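The top view shows the slab (tilted) from (248,165) to (396,154), with the vase at its left end (257,163) and the dish at its right end (386,153). The remote is at (228,241), the cover at (275,247), the lipstick at (316,237), the tealight at (356,244), the burner at (397,244) and the tier at (155,222). The scene view agrees. Zooming in for accurate pixels.

Run:
```python
import cv2
a=cv2.imread("pics/top0.png")[120:310,100:420];cv2.imwrite("pics/t1.png",cv2.resize(a,None,fx=2.5,fy=2.5,interpolation=cv2.INTER_CUBIC))
a=cv2.imread("pics/scene0.png")[65:305,180:400];cv2.imwrite("pics/s1.png",cv2.resize(a,None,fx=2.5,fy=2.5,interpolation=cv2.INTER_CUBIC))
```

```text
(no output)
```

View pics/t1.png

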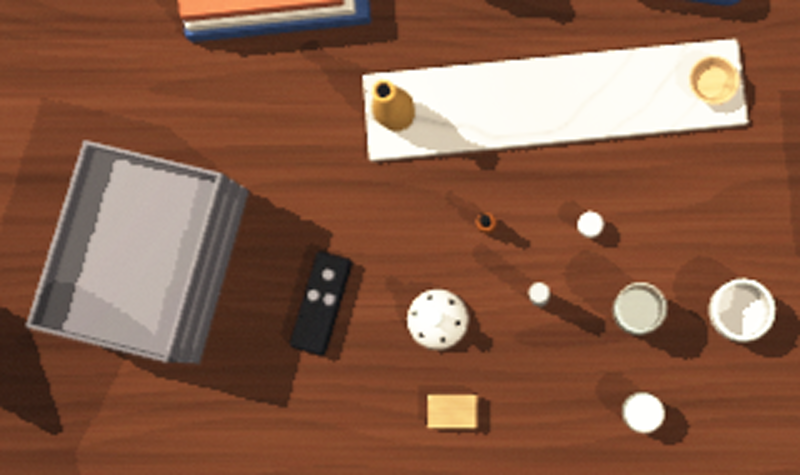

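View pics/s1.png

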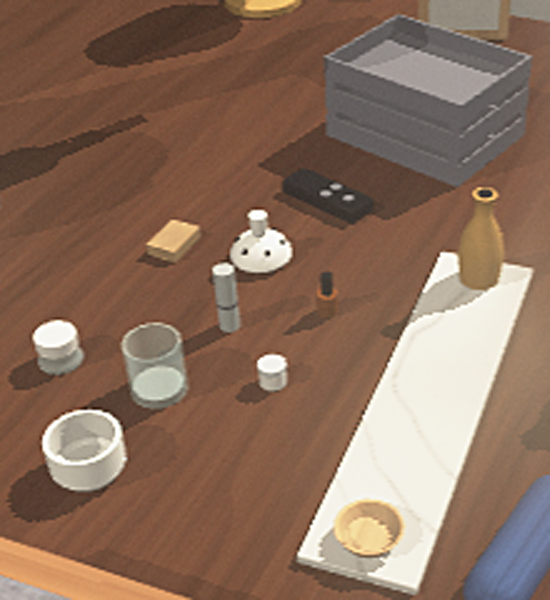

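The crops show each item's rim or top centre clearly, for example lipstick top (540,293), tealight rim (640,308) and burner rim (742,310) in the top crop. Triangulating.

```bash
cat > h.py <<'E'
import numpy as np, cv2
from workcell import *
from scipy.spatial.transform import Rotation as R
def K(c): return np.array([[c['fx'],0,c['cx']],[0,c['fy'],c['cy']],[0,0,1]])
def fixed(n):
    c=get_calibration(n);r=cv2.Rodrigues(c['rvec'])[0];return K(c),r,np.array(c['tvec'])
def ray(n,p,o=None):
    """camera centre and ray direction in world"""
    if n=="wrist":
        c=get_calibration(n);o=o or get_obs();T=np.array(c['tool_from_camera'])
        r=R.from_euler('xyz',o['tcp_rot'],degrees=True).as_matrix()
        return r@T[:3,3]+np.array(o['ee_pos']), r@T[:3,:3]@np.linalg.inv(K(c))@[p[0],p[1],1]
    k,r,t=fixed(n);return -r.T@t, r.T@np.linalg.inv(k)@[p[0],p[1],1]
def at_z(cd,z): c,d=cd;return c+d*(z-c[2])/d[2]
def tri(*rs):
    A=0;b=0
    for c,d in rs:
        d=d/np.linalg.norm(d);P=np.eye(3)-np.outer(d,d);A=A+P;b=b+P@c
    x=np.linalg.solve(A,b)
    return x,max(np.linalg.norm(np.cross(x-c,d/np.linalg.norm(d))) for c,d in rs)
E
python3 - <<'E'
from h import *
T=lambda x,y:ray("top",(100+x/2.5,120+y/2.5))
S=lambda x,y:ray("scene",(180+x/2.5,65+y/2.5))
P=dict(slab_vf=((363,76),(533,267)),slab_vn=((370,160),(440,253)),slab_dn=((748,124),(298,560)),slab_df=((738,40),(416,592)),
tHH=((85,143),(400,17)),tLH=((28,326),(400,17)),tier_hh=((85,143),(530,60)),tier_lh=((28,326),(400,17)),tier_ll=((168,358),(326,57)),tier_hl=((222,175),(460,108)),
lip=((540,293),(224,268)),tea=((640,308),(154,338)),burn=((742,310),(84,437)),vase=((383,91),(486,193)),dish=((714,81),(368,528)))
for k,(a,b) in P.items():
    x,e=tri(T(*a),S(*b));print(k,x.round(4),round(e,4))
print('cover',at_z(T(438,319),.02),at_z(S(258,215),.058))
for p in((318,250),(351,260),(325,354),(290,345)):print('rem',at_z(T(*p),.018).round(4))
for k in ('lip','tea','burn'):pass
for p in((363,76),(370,160),(748,124),(738,40)):print(at_z(T(*p),.01).round(4))
E
```

```text
slab_vf [0.7126 0.1944 0.0098] 0.0022
slab_vn [0.6139 0.1841 0.0068] 0.0004
slab_dn [ 0.6552 -0.2432  0.0051] 0.0022
slab_df [ 0.7533 -0.2347  0.0072] 0.002
tHH [0.5409 0.3851 0.2062] 0.06
tLH [0.4257 0.5165 0.1026] 0.0022
tier_hh [0.6157 0.4691 0.1011] 0.0011
tier_lh [0.4257 0.5165 0.1026] 0.0022
tier_ll [0.3917 0.3691 0.1086] 0.0012
tier_hl [0.5803 0.3229 0.1038] 0.0009
lip [ 0.4595 -0.0066  0.0731] 0.0024
tea [ 0.4443 -0.1118  0.0621] 0.0029
burn [ 0.4424 -0.224   0.0388] 0.002
vase [0.6674 0.1556 0.1145] 0.0019
dish [ 0.7    -0.2038  0.0233] 0.0012
cover [0.4335606  0.10399332 0.02      ] [0.43740889 0.10649375 0.058     ]
rem [0.5103 0.2378 0.018 ]
rem [0.499 0.201 0.018]
rem [0.3961 0.2271 0.018 ]
rem [0.406  0.2656 0.018 ]
[0.7105 0.1933 0.01  ]
[0.613  0.1834 0.01  ]
[ 0.6523 -0.2435  0.01  ]
[ 0.7507 -0.2352  0.01  ]
```

Units first: shifts go in shares of 100 cm and turns go in shares of pi/2 rad. So -26.3 cm / 100 = -0.263, 21.6 cm / 100 = 0.216, 0.19 rad / 1.5708 = 0.121.

Request:
servo_tool(
  moves=[
    [0.02,-0.025,0,0.0318],
    [0.05,-0.06,0,0.0637],
    [0.08,-0.095,0,0.121],
    [0.11,-0.13,0,0.121],
    [0.14,-0.17,0,0.121],
    [0.17,-0.205,0,0.121],
    [0.195,-0.235,0,0.121],
    [0.21,-0.255,0,0.121],
    [0.216,-0.263,0,0.121],
    [0.216,-0.263,0,0.121],
    [0.216,-0.263,0,0.121],
    [0.216,-0.263,0,0.121],
  ],
  claw=0,
  force=40,
)

```text
time: 1.1
ee_pos: [0.4528, 0.2335, 0.1995]
tcp_rot: [-180.0, -0.0, 165.3]
wrist_force: [-0.2, 0.6, 0.4]
opening: 0.0855
grasp_force: 0.0
```

Run:
```python
from h import *
o=get_obs();print(o['time'],o['ee_pos'],o['tcp_rot'])
im=camera("wrist")[:,:,::-1]
k,_,_=K(get_calibration("wrist")),0,0
# project expected remote/cover points
c=get_calibration("wrist");T=np.array(c['tool_from_camera']);r=R.from_euler('xyz',o['tcp_rot'],degrees=True).as_matrix()
for p in([.5103,.2378,.018],[.499,.201,.018],[.3961,.2271,.018],[.406,.2656,.018],[.435,.105,.058]):
    x=T[:3,:3].T@(r.T@(np.array(p)-o['ee_pos'])-T[:3,3]);u=K(c)@x;u=u[:2]/u[2];print(u.round(1));im=cv2.circle(im.copy(),tuple(int(v) for v in u),2,(0,0,255),-1)
cv2.imwrite("pics/w1.png",im)
```

```text
1.1 [0.45282147 0.23352478 0.19946349] [-1.79990348e+02 -3.07231497e-02  1.65338392e+02]
[338.  207.5]
[306.1 206.2]
[303.9 115.6]
[340.  115.4]
[199.3 185.7]
```

View pics/w1.png

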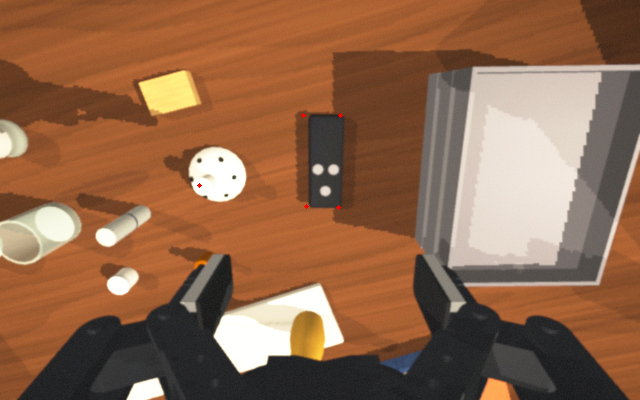

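The wrist view shows the remote's top corners at (310,115), (343,115), (342,207), (309,207) and the cover dome at (218,174) with its knob near (207,178). Refining from these.

Run:
```python
from h import *
T=lambda x,y:ray("top",(100+x/2.5,120+y/2.5))
S=lambda x,y:ray("scene",(180+x/2.5,65+y/2.5))
W=lambda x,y:ray("wrist",(x,y))
for w,t in (((342,207),(318,250)),((309,207),(351,260)),((310,115),(325,354)),((343,115),(290,345))):
    print(tri(W(*w),T(*t)),at_z(W(*w),.018).round(4))
print(tri(W(207,178),S(258,215)), tri(W(326,162),T(321,302)))
```

```text
(array([0.51272259, 0.24123488, 0.00875357]), np.float64(0.0020383712789951995)) [0.5107 0.243  0.018 ]
(array([0.50085938, 0.2028787 , 0.01347567]), np.float64(0.0017232822679094804)) [0.5007 0.2045 0.018 ]
(array([ 0.39770101,  0.23246894, -0.00868965]), np.float64(0.0009512633142643006)) [0.3971 0.2341 0.018 ]
(array([0.40712695, 0.26975178, 0.00054326]), np.float64(0.0005592654389299695)) [0.4062 0.2692 0.018 ]
(array([0.4313637 , 0.11397658, 0.05161256]), np.float64(0.001317218880513572)) (array([0.4548705 , 0.23677266, 0.00188608]), np.float64(0.001104957049351366))
```

In the tool's units: -19.8 cm / 100 = -0.198, -19.6 cm / 100 = -0.196.

Request:
servo_tool(
  moves=[
    [0.001,0.002,-0.02,0],
    [0.001,0.002,-0.05,0],
    [0.001,0.002,-0.08,0],
    [0.001,0.002,-0.11,0],
    [0.001,0.002,-0.14,0],
    [0.001,0.002,-0.165,0],
    [0.001,0.002,-0.18,0],
    [0.001,0.002,-0.19,0],
    [0.001,0.002,-0.196,0],
    [0.001,0.002,-0.198,0],
    [0.001,0.002,-0.198,0],
  ],
)

```text
time: 2.07
ee_pos: [0.4542, 0.2358, 0.0021]
tcp_rot: [180.0, 0.0, 165.4]
wrist_force: [-0.3, 0.5, 0.2]
opening: 0.0854
grasp_force: 0.0
```

Request:
servo_tool(
  moves=[
    [0,0,0,0],
    [0,0,0,0],
    [0,0,0,0],
    [0,0,0,0],
    [0,0,0,0],
    [0,0,0,0],
    [0,0,0,0],
    [0,0,0,0],
  ],
  claw=1,
  force=40,
)

```text
time: 2.73
ee_pos: [0.4542, 0.2352, 0.0017]
tcp_rot: [180.0, 0.0, 165.3]
wrist_force: [-0.7, 0.2, -0.3]
opening: 0.0001
grasp_force: 0.0
```

The fingers closed on nothing, so lift and look.

Request:
servo_tool(
  moves=[
    [0,0,0.02,0],
    [0,0,0.05,0],
    [0,0,0.08,0],
    [0,0,0.11,0],
    [0,0,0.14,0],
    [0,0,0.17,0],
    [0,0,0.19,0],
    [0,0,0.2,0],
    [0,0,0.2,0],
    [0,0,0.2,0],
  ],
  claw=0,
)

```text
time: 3.57
ee_pos: [0.4542, 0.2353, 0.2009]
tcp_rot: [-180.0, -0.0, 165.3]
wrist_force: [0.3, 0.3, -0.5]
opening: 0.0852
grasp_force: 0.0
```

Run:
```python
from h import *
o=get_obs();print(o['ee_pos'],o['tcp_rot'])
im=camera("wrist")[:,:,::-1].copy()
c=get_calibration("wrist");T=np.array(c['tool_from_camera'])
for t in ([0,0,0],[0,0,.19]):
    x=T[:3,:3].T@(np.array(t)-T[:3,3]);u=K(c)@x;print(u[:2]/u[2])
cv2.imwrite("pics/w2.png",im)
```

```text
[0.45419578 0.23528385 0.20091053] [-1.79986878e+02 -1.71440559e-02  1.65343199e+02]
[322.25392417 228.47995191]
[322.54172381 161.4643978 ]
```

View pics/w2.png

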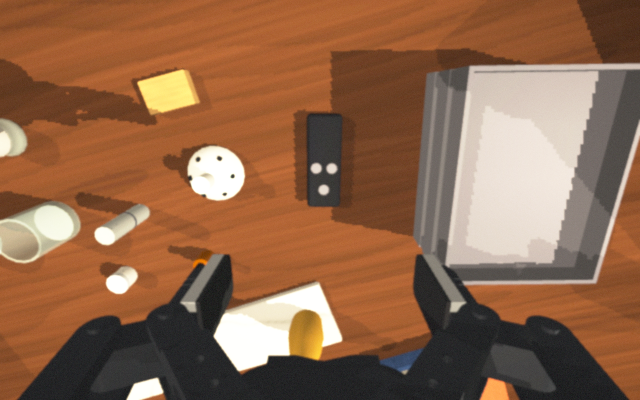

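The remote is untouched, at (324,160) in the wrist view. The fingertips at (232,257) and (415,257) look shorter than the stated TCP. I'll shut the fingers and measure where the tips really are.

In the tool's units: -19.5 cm / 100 = -0.195, -18.5 cm / 100 = -0.185.

Request:
servo_tool(
  moves=[
    [0,-0.04,-0.03,0],
    [0,-0.06,-0.06,0],
    [0,-0.06,-0.09,0],
    [0,-0.06,-0.12,0],
    [0,-0.06,-0.15,0],
    [0,-0.06,-0.17,0],
    [0,-0.06,-0.185,0],
    [0,-0.06,-0.195,0],
    [0,-0.06,-0.195,0],
    [0,-0.06,-0.195,0],
  ],
  claw=1,
)

```text
time: 4.45
ee_pos: [0.4535, 0.175, 0.006]
tcp_rot: [-179.9, -0.1, 165.3]
wrist_force: [0.7, -0.0, 1.2]
opening: -0.0
grasp_force: 0.0
```

Run:
```python
from h import *
o=get_obs();print(o['ee_pos'],o['wrist_force'],o['opening'])
a=camera("wrist")[:,:,::-1];b=camera("scene")[65:265,180:400,::-1]
cv2.imwrite("pics/w3.png",np.hstack([cv2.resize(a[100:400,170:470],None,fx=1.33,fy=1.33),cv2.resize(b[:,:200],(399,399),interpolation=2)]))
c=get_calibration("wrist");T=np.array(c['tool_from_camera'])
for z in (0,-.01,-.02,-.03,-.04,-.05):
    x=T[:3,:3].T@(np.array([.0,0,z])-T[:3,3]);u=K(c)@x;print(z,(u[:2]/u[2]).round())
```

```text
[0.45351706 0.1750232  0.00603057] [ 0.74072273 -0.00553475  1.18394681] -2.8182139741216305e-05
0 [322. 228.]
-0.01 [322. 236.]
-0.02 [322. 244.]
-0.03 [322. 253.]
-0.04 [322. 263.]
-0.05 [322. 274.]
```

View pics/w3.png

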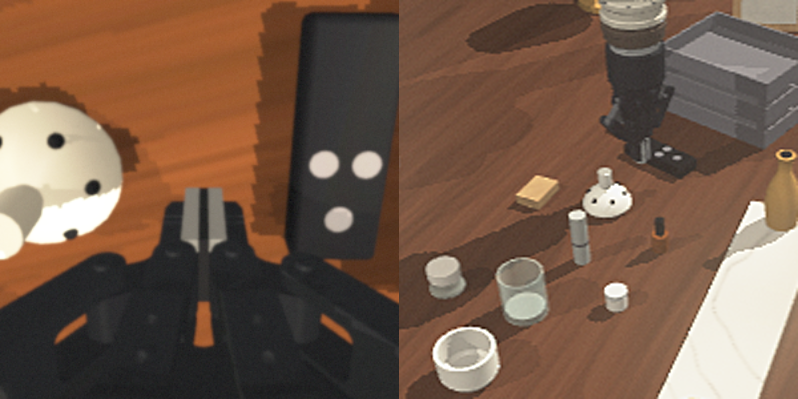

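The wrist crop shows shut tips at image row ~241, roughly 30 mm short of the stated TCP, and in the scene view the tips hover above the table. I'll probe the table gently.

Request:
servo_tool(
  moves=[
    [0,0,-0.005,0],
    [0,0,-0.01,0],
    [0,0,-0.014,0],
    [0,0,-0.016,0],
    [0,0,-0.016,0],
  ],
)

```text
time: 4.97
ee_pos: [0.4538, 0.1751, -0.01]
tcp_rot: [-180.0, -0.0, 165.3]
wrist_force: [-0.4, 0.3, 0.2]
opening: -0.0004
grasp_force: 0.0
```

Request:
servo_tool(
  moves=[
    [0,0,-0.003,0],
    [0,0,-0.005,0],
    [0,0,-0.005,0],
  ],
)

```text
time: 5.22
ee_pos: [0.4539, 0.1752, -0.0148]
tcp_rot: [-180.0, -0.0, 165.3]
wrist_force: [-0.2, -0.0, 0.1]
opening: -0.0002
grasp_force: 0.0
```

Request:
servo_tool(
  moves=[
    [0,0,-0.002,0],
    [0,0,-0.003,0],
    [0,0,-0.003,0],
  ],
)

```text
time: 5.47
ee_pos: [0.454, 0.1752, -0.0176]
tcp_rot: [-180.0, -0.0, 165.3]
wrist_force: [0.3, 0.9, -0.4]
opening: 0.0002
grasp_force: 0.0
```

In the tool's units: -0.3 cm / 100 = -0.003, -0.2 cm / 100 = -0.002.

Request:
servo_tool(
  moves=[
    [0,0,-0.002,0],
    [0,0,-0.003,0],
    [0,0,-0.003,0],
  ],
)

```text
time: 5.72
ee_pos: [0.454, 0.1752, -0.0206]
tcp_rot: [-180.0, -0.0, 165.3]
wrist_force: [-0.7, -0.2, 0.4]
opening: -0.0002
grasp_force: 0.0
```

In the tool's units: -0.4 cm / 100 = -0.004, -0.2 cm / 100 = -0.002.

Request:
servo_tool(
  moves=[
    [0,0,-0.002,0],
    [0,0,-0.004,0],
    [0,0,-0.004,0],
  ],
)

```text
time: 5.97
ee_pos: [0.4539, 0.1752, -0.0247]
tcp_rot: [-180.0, -0.0, 165.3]
wrist_force: [0.2, 0.0, -0.2]
opening: 0.0001
grasp_force: 0.0
```

In the tool's units: -0.3 cm / 100 = -0.003, -0.2 cm / 100 = -0.002.

Request:
servo_tool(
  moves=[
    [0,0,-0.002,0],
    [0,0,-0.003,0],
    [0,0,-0.003,0],
  ],
)

```text
time: 6.22
ee_pos: [0.454, 0.1752, -0.0276]
tcp_rot: [-180.0, -0.0, 165.3]
wrist_force: [-1.5, -0.1, 0.6]
opening: -0.0001
grasp_force: 0.0
```

In the tool's units: -0.3 cm / 100 = -0.003, -0.2 cm / 100 = -0.002.

Request:
servo_tool(
  moves=[
    [0,0,-0.002,0],
    [0,0,-0.003,0],
    [0,0,-0.003,0],
  ],
)

```text
time: 6.47
ee_pos: [0.454, 0.1752, -0.0306]
tcp_rot: [-180.0, -0.0, 165.3]
wrist_force: [-0.4, -0.8, -0.2]
opening: 0.0002
grasp_force: 0.0
```

In the tool's units: -0.2 cm / 100 = -0.002, -0.1 cm / 100 = -0.001.

Request:
servo_tool(
  moves=[
    [0,0,-0.001,0],
    [0,0,-0.002,0],
    [0,0,-0.002,0],
  ],
)

```text
time: 6.72
ee_pos: [0.4542, 0.1753, -0.0316]
tcp_rot: [180.0, 0.0, 165.3]
wrist_force: [-1.9, -0.3, 8.3]
opening: -0.0001
grasp_force: 4.0
```

Request:
servo_tool(
  moves=[
    [0,0,-0.001,0],
    [0,0,-0.002,0],
    [0,0,-0.002,0],
  ],
)

```text
time: 6.97
ee_pos: [0.4543, 0.1754, -0.0316]
tcp_rot: [180.0, 0.1, 165.3]
wrist_force: [-10.8, -4.8, 27.0]
opening: -0.0002
grasp_force: 13.5
```

Contact is at reported z = −31.5 mm, so tip height = reported z + 31.5 mm. I'll use that offset from here on and retry the remote.

In the tool's units: 6.1 cm / 100 = 0.061, 4.5 cm / 100 = 0.045.

Request:
servo_tool(
  moves=[
    [0,0,0.01,0],
    [0,0,0.03,0],
    [0,0,0.05,0],
    [0,0.02,0.06,0],
    [0,0.04,0.06,0],
    [0,0.055,0.06,0],
    [0,0.061,0.06,0],
    [0,0.061,0.045,0],
    [0,0.061,0.03,0],
    [0,0.061,0.015,0],
    [0,0.061,0.005,0],
    [0,0.061,0.002,0],
    [0,0.061,0.002,0],
  ],
  claw=0,
)

```text
time: 8.05
ee_pos: [0.4536, 0.2357, -0.0331]
tcp_rot: [-179.9, -0.1, 165.3]
wrist_force: [0.1, 0.4, -0.3]
opening: 0.0856
grasp_force: 0.0
```

Request:
servo_tool(
  moves=[
    [0,0,0,0],
    [0,0,0,0],
    [0,0,0,0],
    [0,0,0,0],
    [0,0,0,0],
    [0,0,0,0],
    [0,0,0,0],
    [0,0,0,0],
  ],
  claw=1,
  force=40,
)

```text
time: 8.72
ee_pos: [0.4547, 0.2365, -0.0314]
tcp_rot: [179.9, 0.1, 165.3]
wrist_force: [-0.1, -0.2, 5.7]
opening: 0.0392
grasp_force: 41.5
```

In the tool's units: 18.4 cm / 100 = 0.184, 4.9 cm / 100 = 0.049.

Request:
servo_tool(
  moves=[
    [0,0,0.01,0],
    [0,0,0.03,0],
    [0,0,0.055,0],
    [0,0,0.08,0],
    [0,0,0.105,0],
    [0,0,0.13,0],
    [0,0.005,0.145,0],
    [0.006,0.025,0.15,0],
    [0.013,0.05,0.15,0],
    [0.02,0.075,0.15,0],
    [0.027,0.1,0.15,0],
    [0.034,0.125,0.15,0],
    [0.041,0.15,0.15,0],
    [0.046,0.17,0.15,0],
    [0.049,0.18,0.15,0],
    [0.049,0.184,0.15,0],
    [0.049,0.184,0.15,0],
    [0.049,0.184,0.15,0],
  ],
)

```text
time: 10.22
ee_pos: [0.5029, 0.4198, 0.1178]
tcp_rot: [-180.0, -0.0, 165.3]
wrist_force: [0.1, -0.4, -1.2]
opening: 0.0391
grasp_force: 40.8
```

Run:
```python
from h import *
o=get_obs();print(o['ee_pos'],o['opening'],o['grasp_force'])
cv2.imwrite("pics/w4.png",camera("wrist")[:,:,::-1])
```

```text
[0.50291316 0.41976629 0.11783198] 0.03907033608315484 40.769378542900085
```

View pics/w4.png

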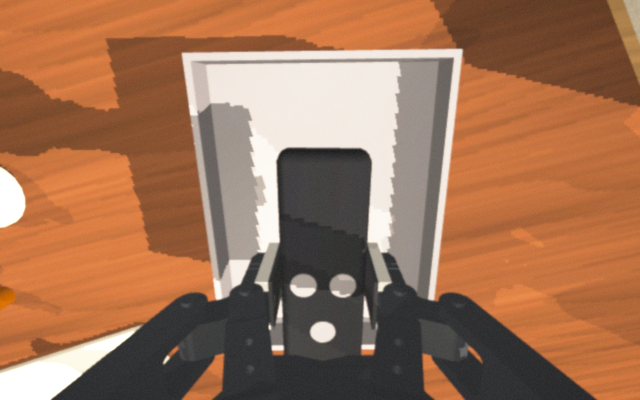

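The remote is held centred over the top tray (tray columns 182–462, remote 277–371) and aligned. Lowering it.

In the tool's units: -6.4 cm / 100 = -0.064, -6.3 cm / 100 = -0.063.

Request:
servo_tool(
  moves=[
    [0,0,-0.01,0],
    [0,0,-0.025,0],
    [0,0,-0.04,0],
    [0,0,-0.052,0],
    [0,0,-0.059,0],
    [0,0,-0.063,0],
    [0,0,-0.064,0],
    [0,0,-0.064,0],
  ],
)

```text
time: 10.93
ee_pos: [0.5032, 0.4202, 0.0539]
tcp_rot: [180.0, 0.0, 165.3]
wrist_force: [-0.2, -0.2, -0.1]
opening: 0.039
grasp_force: 40.8
```

In the tool's units: 14 cm / 100 = 0.14, 13 cm / 100 = 0.13.

Request:
servo_tool(
  moves=[
    [0,0,0,0],
    [0,0,0,0],
    [0,0,0,0],
    [0,0,0,0],
    [0,0,0.02,0],
    [0,0,0.05,0],
    [0,0,0.08,0],
    [0,0,0.11,0],
    [0,0,0.13,0],
    [0,0,0.14,0],
    [0,0,0.14,0],
    [0,0,0.14,0],
  ],
  claw=0.2,
)

```text
time: 11.93
ee_pos: [0.5034, 0.4205, 0.1939]
tcp_rot: [180.0, 0.0, 165.3]
wrist_force: [0.4, -0.1, -0.0]
opening: 0.0682
grasp_force: 0.0
```

Run:
```python
from h import *
o=get_obs();print(o['time'],o['ee_pos'],o['opening'])
cv2.imwrite("pics/w5.png",camera("wrist")[:,:,::-1])
```

```text
11.9333 [0.5033938  0.4204658  0.19385741] 0.06816808903463718
```

View pics/w5.png

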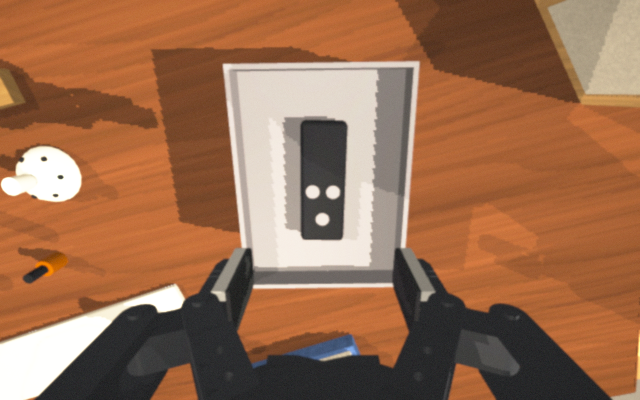

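In the tool's units: -64.5 cm / 100 = -0.645, -6.1 cm / 100 = -0.061, -1.22 rad / 1.5708 = -0.7767.

Request:
servo_tool(
  moves=[
    [-0.003,-0.02,0,-0.0318],
    [-0.006,-0.05,0,-0.0955],
    [-0.01,-0.09,0,-0.1592],
    [-0.014,-0.13,0,-0.2228],
    [-0.018,-0.17,0,-0.2865],
    [-0.022,-0.21,0,-0.3501],
    [-0.026,-0.25,0,-0.4138],
    [-0.03,-0.29,0,-0.4775],
    [-0.034,-0.33,0,-0.5411],
    [-0.038,-0.37,0,-0.6048],
    [-0.042,-0.41,0,-0.6685],
    [-0.046,-0.45,0,-0.7321],
    [-0.05,-0.49,0,-0.7767],
    [-0.054,-0.53,0,-0.7767],
    [-0.057,-0.57,0,-0.7767],
    [-0.059,-0.61,0,-0.7767],
    [-0.061,-0.635,0,-0.7767],
    [-0.061,-0.645,0,-0.7767],
    [-0.061,-0.645,0,-0.7767],
    [-0.061,-0.645,0,-0.7767],
  ],
  claw=0,
)

```text
time: 13.65
ee_pos: [0.4418, -0.2244, 0.1927]
tcp_rot: [-179.9, -0.1, 95.4]
wrist_force: [-0.1, 0.3, 0.7]
opening: 0.0853
grasp_force: 0.0
```

Run:
```python
from h import *
o0=dict(ee_pos=[0.5033938,0.4204658,0.19385741],tcp_rot=[180,0,165.34])
W=lambda p,z:at_z(ray("wrist",p,o0),z).round(4)
a,b,c,d=W((324,121),.102),W((322,239),.102),W((321,63),.108),W((324,287),.108)
print('rem',(a+b)/2,np.degrees(np.arctan2(*(b-a)[1::-1])),'tier',(c+d)/2,c,d)
print('side rim',W((231,170),.108),W((415,170),.108))
o=get_obs();print(o['time'],o['ee_pos'],o['tcp_rot'],o['q'])
cv2.imwrite("pics/w6.png",camera("wrist")[:,:,::-1])
```

```text
rem [0.50135 0.4226  0.102  ] -15.521261311114849 tier [0.50325 0.42185 0.108  ] [0.4064 0.4458 0.108 ] [0.6001 0.3979 0.108 ]
side rim [0.4683 0.3506 0.108 ] [0.5078 0.5016 0.108 ]
13.65 [ 0.44176537 -0.22435686  0.1926561 ] [-1.79920137e+02 -7.16345973e-02  9.53871558e+01] [-2.69357843e+01 -2.51843372e+00  1.66620956e+00  9.42904339e+01
  1.78324759e-02  5.76769935e+01]
```

View pics/w6.png

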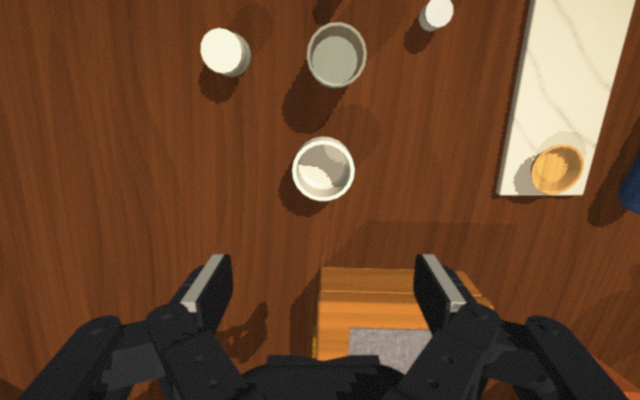

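The remote sits within 2 mm and 2° of the tray centre. This view shows the burner rim centre at (324,168), the tealight rim at (337,53), the dish at (557,170) and the wooden box edge at row 268.

Run:
```python
from h import *
T=lambda x,y:ray("top",(100+x/2.5,120+y/2.5))
S=lambda x,y:ray("scene",(180+x/2.5,65+y/2.5))
W=lambda x,y:ray("wrist",(x,y))
print('b',tri(W(324,168),T(742,310)),at_z(W(324,168),.042))
print('t',tri(W(337,53),T(640,308),S(154,338)),at_z(W(337,53),.06))
print('dish',at_z(W(557,170),.026),'slab',at_z(W(499,195),.01),at_z(W(583,195),.01))
print('box',at_z(W(322,268),.08),at_z(W(322,268),.04),at_z(W(408,268),.06),at_z(ray('top',(440,200)),.06))
```

```text
b (array([ 0.44562994, -0.23748021, -0.03009406]), np.float64(0.0007380466376948734)) [ 0.44433185 -0.220863    0.042     ]
t (array([ 0.4445556 , -0.11148522,  0.06217599]), np.float64(0.00332448889344212)) [ 0.44519385 -0.11058616  0.06      ]
dish [ 0.70296048 -0.20207626  0.026     ] slab [ 0.65650293 -0.24124911  0.01      ] [ 0.75641223 -0.23163863  0.01      ]
box [ 0.4515699  -0.31808275  0.08      ] [ 0.45380194 -0.34226006  0.04      ] [ 0.54788515 -0.32102078  0.06      ] [ 0.55690401 -0.34122733  0.06      ]
```

In the tool's units: -20.9 cm / 100 = -0.209, 0.15 cm / 100 = 0.0015.

Request:
servo_tool(
  moves=[
    [0.0015,0.002,-0.02,0],
    [0.0015,0.002,-0.05,0],
    [0.0015,0.002,-0.08,0],
    [0.0015,0.002,-0.11,0],
    [0.0015,0.002,-0.14,0],
    [0.0015,0.002,-0.165,0],
    [0.0015,0.002,-0.185,0],
    [0.0015,0.002,-0.2,0],
    [0.0015,0.002,-0.208,0],
    [0.0015,0.002,-0.209,0],
    [0.0015,0.002,-0.209,0],
  ],
)

```text
time: 14.62
ee_pos: [0.4439, -0.2219, -0.0151]
tcp_rot: [-180.0, -0.0, 95.5]
wrist_force: [0.3, 0.3, 0.3]
opening: 0.085
grasp_force: 0.0
```

Request:
servo_tool(
  moves=[
    [0,0,0,0],
    [0,0,0,0],
    [0,0,0,0],
    [0,0,0,0],
    [0,0,0,0],
    [0,0,0,0],
  ],
  claw=1,
  force=40,
)

```text
time: 15.12
ee_pos: [0.4443, -0.2229, -0.0135]
tcp_rot: [179.9, 0.0, 95.4]
wrist_force: [-3.3, 2.3, 8.5]
opening: 0.0649
grasp_force: 43.6
```

In the tool's units: 24 cm / 100 = 0.24, 19.8 cm / 100 = 0.198.

Request:
servo_tool(
  moves=[
    [0,0,0.005,0],
    [0,0,0.015,0],
    [0,0,0.035,0],
    [0,0,0.06,0],
    [0,0,0.085,0],
    [0,0,0.105,0],
    [0.01,0.008,0.12,0],
    [0.03,0.024,0.12,0],
    [0.054,0.044,0.12,0],
    [0.08,0.066,0.12,0],
    [0.108,0.088,0.12,0],
    [0.134,0.11,0.12,0],
    [0.16,0.132,0.12,0],
    [0.186,0.154,0.12,0],
    [0.21,0.173,0.12,0],
    [0.228,0.188,0.12,0],
    [0.238,0.196,0.12,0],
    [0.24,0.198,0.12,0],
    [0.24,0.198,0.12,0],
    [0.24,0.198,0.12,0],
  ],
)

```text
time: 16.78
ee_pos: [0.6832, -0.0252, 0.105]
tcp_rot: [-180.0, 0.0, 95.4]
wrist_force: [0.0, -0.1, -2.6]
opening: 0.065
grasp_force: 45.4
```

In the tool's units: -10.75 cm / 100 = -0.1075, -10.6 cm / 100 = -0.106.

Request:
servo_tool(
  moves=[
    [0,0,-0.01,0],
    [0,0,-0.03,0],
    [0,0,-0.055,0],
    [0,0,-0.08,0],
    [0,0,-0.095,0],
    [0,0,-0.103,0],
    [0,0,-0.106,0],
    [0,0,-0.1075,0],
    [0,0,-0.1075,0],
    [0,0,-0.1075,0],
  ],
)

```text
time: 17.62
ee_pos: [0.6843, -0.0249, -0.0014]
tcp_rot: [179.9, 0.0, 95.4]
wrist_force: [-0.0, -0.1, -2.1]
opening: 0.0648
grasp_force: 45.4
```

Request:
servo_tool(
  moves=[
    [0,0,-0.001,0],
    [0,0,-0.002,0],
    [0,0,-0.002,0],
  ],
)

```text
time: 17.87
ee_pos: [0.6843, -0.0247, -0.0034]
tcp_rot: [179.9, 0.0, 95.4]
wrist_force: [-2.2, 0.4, 4.9]
opening: 0.0649
grasp_force: 45.9
```

In the tool's units: -23.9 cm / 100 = -0.239, -8.7 cm / 100 = -0.087.

Request:
servo_tool(
  moves=[
    [0,0,0,0],
    [0,0,0,0],
    [0,0,0,0],
    [0,0,0.01,0],
    [0,0,0.03,0],
    [0,0,0.06,0],
    [0,0,0.09,0],
    [0,0,0.12,0],
    [-0.02,-0.007,0.14,0],
    [-0.05,-0.018,0.14,0],
    [-0.085,-0.031,0.14,0],
    [-0.12,-0.044,0.14,0],
    [-0.155,-0.057,0.14,0],
    [-0.185,-0.068,0.14,0],
    [-0.21,-0.077,0.14,0],
    [-0.23,-0.084,0.14,0],
    [-0.239,-0.087,0.14,0],
    [-0.239,-0.087,0.14,0],
    [-0.239,-0.087,0.14,0],
  ],
  claw=0,
)

```text
time: 19.45
ee_pos: [0.4453, -0.1119, 0.1359]
tcp_rot: [179.9, 0.0, 95.4]
wrist_force: [1.5, 0.1, 0.1]
opening: 0.0855
grasp_force: 0.0
```

Run:
```python
from h import *
o=get_obs();print(o['time'],o['ee_pos'],o['tcp_rot'])
a=camera("wrist")[:,:,::-1];b=camera("top")[120:310,180:420,::-1]
cv2.imwrite("pics/w7.png",np.vstack([cv2.resize(a[:240],(640,240)),cv2.resize(b[:142],(640,360),interpolation=2)]))
```

```text
19.45 [ 0.44527272 -0.11186162  0.13594706] [1.79905332e+02 2.36964713e-02 9.54100874e+01]
```

View pics/w7.png

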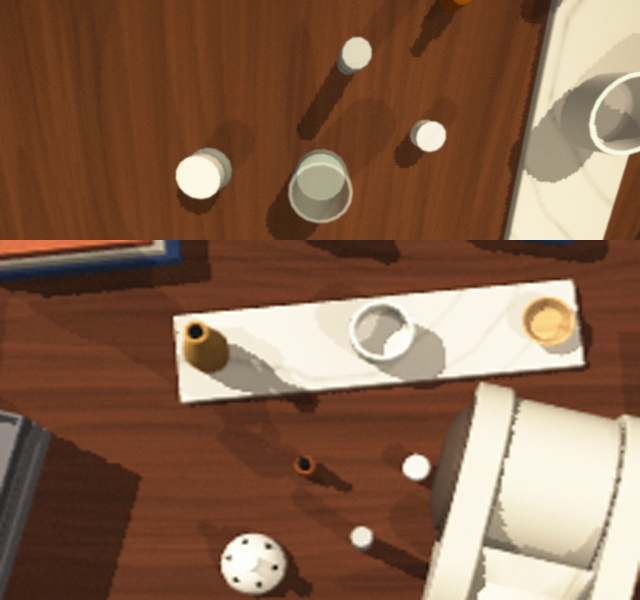

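The burner stands on the slab centre (381,331 in the lower half), the tealight rim is at (320,192) and the lipstick top at (357,51) in the wrist half.

Run:
```python
from h import *
t=lambda x,y,z:at_z(ray("top",(180+.375*x,120+(y-240)*142/360)),z).round(4)
W=lambda x,y,z:at_z(ray("wrist",(x,y)),z).round(4)
print('burner',t(381,331,.052),'slab',sum(t(x,y,.01) for x,y in((174,316),(573,280),(584,366),(180,402)))/4)
print('tea',W(320,192,.06),'lip',W(357,51,.072),W(351,68,.0),t(362,537,.072),'cover',t(253,563,.02))
```

```text
burner [ 0.6824 -0.0276  0.052 ] slab [ 0.682125 -0.024825  0.01    ]
tea [ 0.4447 -0.1115  0.06  ] lip [ 0.4603 -0.0034  0.072 ] [ 0.4632 -0.0095  0.    ] [ 0.4577 -0.0073  0.072 ] cover [0.4341 0.1049 0.02  ]
```

In the tool's units: -14.8 cm / 100 = -0.148, -14.3 cm / 100 = -0.143.

Request:
servo_tool(
  moves=[
    [-0.0005,0,-0.02,0],
    [-0.0005,0,-0.05,0],
    [-0.0005,0,-0.08,0],
    [-0.0005,0,-0.11,0],
    [-0.0005,0,-0.13,0],
    [-0.0005,0,-0.143,0],
    [-0.0005,0,-0.148,0],
    [-0.0005,0,-0.148,0],
  ],
)

```text
time: 20.22
ee_pos: [0.4439, -0.1112, -0.0141]
tcp_rot: [-179.9, -0.1, 95.5]
wrist_force: [-0.5, 1.0, 0.1]
opening: 0.0851
grasp_force: 0.0
```

Request:
servo_tool(
  moves=[
    [0,0,0,0],
    [0,0,0,0],
    [0,0,0,0],
    [0,0,0,0],
    [0,0,0,0],
    [0,0,0,0],
    [0,0,0,0],
  ],
  claw=1,
  force=35,
)

```text
time: 20.8
ee_pos: [0.445, -0.1119, -0.0115]
tcp_rot: [179.9, 0.0, 95.4]
wrist_force: [-1.0, 0.2, 6.0]
opening: 0.0525
grasp_force: 37.1
```

In the tool's units: 23 cm / 100 = 0.23, 17.6 cm / 100 = 0.176.

Request:
servo_tool(
  moves=[
    [0,0,0.005,0],
    [0,0,0.015,0],
    [0,0,0.035,0],
    [0,0,0.06,0],
    [0,0,0.085,0],
    [0,0,0.105,0],
    [0.01,0.008,0.12,0],
    [0.03,0.023,0.12,0],
    [0.054,0.041,0.12,0],
    [0.08,0.061,0.12,0],
    [0.106,0.081,0.12,0],
    [0.132,0.101,0.12,0],
    [0.158,0.121,0.12,0],
    [0.182,0.14,0.12,0],
    [0.204,0.156,0.12,0],
    [0.22,0.169,0.12,0],
    [0.228,0.175,0.12,0],
    [0.23,0.176,0.12,0],
    [0.23,0.176,0.12,0],
    [0.23,0.176,0.12,0],
  ],
)

```text
time: 22.47
ee_pos: [0.6737, 0.0638, 0.1075]
tcp_rot: [-180.0, 0.0, 95.4]
wrist_force: [-0.2, -0.2, -1.5]
opening: 0.053
grasp_force: 37.4
```

In the tool's units: -10.75 cm / 100 = -0.1075, -10.6 cm / 100 = -0.106.

Request:
servo_tool(
  moves=[
    [0,0,-0.01,0],
    [0,0,-0.03,0],
    [0,0,-0.055,0],
    [0,0,-0.08,0],
    [0,0,-0.095,0],
    [0,0,-0.102,0],
    [0,0,-0.106,0],
    [0,0,-0.1075,0],
    [0,0,-0.1075,0],
    [0,0,-0.1075,0],
  ],
)

```text
time: 23.3
ee_pos: [0.6748, 0.0642, 0.0011]
tcp_rot: [179.9, -0.0, 95.4]
wrist_force: [-0.6, -0.6, -0.8]
opening: 0.0525
grasp_force: 37.4
```

In the tool's units: -0.25 cm / 100 = -0.0025, -0.2 cm / 100 = -0.002.

Request:
servo_tool(
  moves=[
    [0,0,-0.001,0],
    [0,0,-0.002,0],
    [0,0,-0.0025,0],
    [0,0,-0.0025,0],
  ],
)

```text
time: 23.63
ee_pos: [0.6747, 0.0643, -0.0014]
tcp_rot: [179.9, 0.0, 95.4]
wrist_force: [-1.5, -1.1, 5.2]
opening: 0.0525
grasp_force: 38.0
```

Request:
servo_tool(
  moves=[
    [0,0,0,0],
    [0,0,0,0],
    [0,0,0,0],
    [0,0,0.01,0],
    [0,0,0.03,0],
    [0,0,0.06,0],
    [0,0,0.09,0],
    [0,0,0.12,0],
    [-0.02,-0.007,0.14,0],
    [-0.05,-0.017,0.14,0],
    [-0.085,-0.028,0.14,0],
    [-0.12,-0.039,0.14,0],
    [-0.15,-0.049,0.14,0],
    [-0.18,-0.059,0.14,0],
    [-0.203,-0.066,0.14,0],
    [-0.213,-0.069,0.14,0],
    [-0.215,-0.07,0.14,0],
    [-0.215,-0.07,0.14,0],
    [-0.215,-0.07,0.14,0],
  ],
  claw=0,
)

```text
time: 25.22
ee_pos: [0.4602, -0.0056, 0.1374]
tcp_rot: [180.0, -0.0, 95.4]
wrist_force: [-1.0, -0.1, -0.5]
opening: 0.0856
grasp_force: 0.0
```

Run:
```python
from h import *
o=get_obs();print(o['time'],o['ee_pos'],o['tcp_rot'])
a=camera("wrist")[:,:,::-1]
b=camera("top")[120:310,180:420,::-1]
cv2.imwrite("pics/w8.png",np.vstack([a[:240],cv2.resize(b[:135],(640,360),interpolation=2)]))
```

```text
25.2167 [ 0.46022705 -0.00556346  0.13740646] [ 1.79954236e+02 -2.80754114e-03  9.54458898e+01]
```

View pics/w8.png

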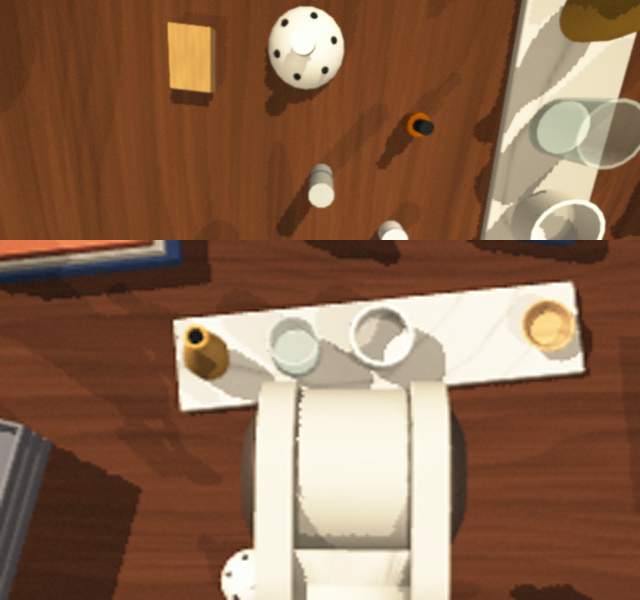

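The tealight stands at (295,345) between vase and burner in the top half-view. In the wrist half, the lipstick top is at (321,193) and the cover knob at (301,40).

Run:
```python
from h import *
t=lambda x,y,z:at_z(ray("top",(180+.375*x,120+(y-240)*.375)),z).round(4)
W=lambda x,y,z:at_z(ray("wrist",(x,y)),z).round(4)
print('tea',t(295,345,.07),'burn',t(381,336,.052),'vase',t(196,335,.115),'dish',t(548,325,.026))
print('lip',W(321,193,.072),'knob',W(301,38,.058),'dome',W(306,48,.02))
```

```text
tea [0.6685 0.0599 0.07  ] burn [ 0.6821 -0.0276  0.052 ] vase [0.6676 0.1539 0.115 ] dish [ 0.6998 -0.2038  0.026 ]
lip [ 0.4597 -0.0029  0.072 ] knob [0.4344 0.1092 0.058 ] dome [0.4364 0.1072 0.02  ]
```

In the tool's units: -14.4 cm / 100 = -0.144, 0.15 cm / 100 = 0.0015.

Request:
servo_tool(
  moves=[
    [0,0.0015,-0.02,0],
    [0,0.0015,-0.05,0],
    [0,0.0015,-0.08,0],
    [0,0.0015,-0.11,0],
    [0,0.0015,-0.13,0],
    [0,0.0015,-0.14,0],
    [0,0.0015,-0.144,0],
    [0,0.0015,-0.144,0],
  ],
)

```text
time: 25.98
ee_pos: [0.4592, -0.0041, -0.0071]
tcp_rot: [-179.9, -0.0, 95.5]
wrist_force: [-1.1, 0.3, -0.0]
opening: 0.0856
grasp_force: 0.0
```

Request:
servo_tool(
  moves=[
    [0,0,0,0],
    [0,0,0,0],
    [0,0,0,0],
    [0,0,0,0],
    [0,0,0,0],
    [0,0,0,0],
    [0,0,0,0],
    [0,0,0,0],
  ],
  claw=1,
  force=30,
)

```text
time: 26.65
ee_pos: [0.4595, -0.0043, -0.0063]
tcp_rot: [180.0, 0.0, 95.4]
wrist_force: [-0.4, 0.6, 5.3]
opening: 0.0202
grasp_force: 29.7
```

In the tool's units: 23.2 cm / 100 = 0.232, -11.1 cm / 100 = -0.111.

Request:
servo_tool(
  moves=[
    [0,0,0.005,0],
    [0,0,0.015,0],
    [0,0,0.035,0],
    [0,0,0.06,0],
    [0,0,0.085,0],
    [0,0,0.105,0],
    [0.01,-0.005,0.12,0],
    [0.03,-0.014,0.12,0],
    [0.054,-0.026,0.12,0],
    [0.08,-0.038,0.12,0],
    [0.106,-0.051,0.12,0],
    [0.132,-0.063,0.12,0],
    [0.158,-0.076,0.12,0],
    [0.182,-0.087,0.12,0],
    [0.204,-0.098,0.12,0],
    [0.22,-0.105,0.12,0],
    [0.23,-0.11,0.12,0],
    [0.232,-0.111,0.12,0],
    [0.232,-0.111,0.12,0],
    [0.232,-0.111,0.12,0],
  ],
)

```text
time: 28.32
ee_pos: [0.6906, -0.115, 0.1134]
tcp_rot: [-180.0, -0.0, 95.4]
wrist_force: [0.4, 0.0, 0.0]
opening: 0.0204
grasp_force: 29.5
```

In the tool's units: -10.75 cm / 100 = -0.1075, -10.6 cm / 100 = -0.106.

Request:
servo_tool(
  moves=[
    [0,0,-0.01,0],
    [0,0,-0.03,0],
    [0,0,-0.055,0],
    [0,0,-0.08,0],
    [0,0,-0.095,0],
    [0,0,-0.102,0],
    [0,0,-0.106,0],
    [0,0,-0.1075,0],
    [0,0,-0.1075,0],
    [0,0,-0.1075,0],
  ],
)

```text
time: 29.15
ee_pos: [0.6918, -0.1153, 0.0071]
tcp_rot: [179.9, 0.0, 95.4]
wrist_force: [-0.6, -0.1, -0.3]
opening: 0.0202
grasp_force: 29.5
```

Request:
servo_tool(
  moves=[
    [0,0,-0.001,0],
    [0,0,-0.002,0],
    [0,0,-0.003,0],
    [0,0,-0.0035,0],
    [0,0,-0.0035,0],
  ],
)

```text
time: 29.57
ee_pos: [0.6916, -0.1153, 0.0037]
tcp_rot: [179.9, 0.0, 95.4]
wrist_force: [-1.9, 0.5, 6.3]
opening: 0.0204
grasp_force: 30.2
```

In the tool's units: -25.6 cm / 100 = -0.256, 22.2 cm / 100 = 0.222.

Request:
servo_tool(
  moves=[
    [0,0,0,0],
    [0,0,0,0],
    [0,0,0,0],
    [0,0,0.01,0],
    [0,0,0.03,0],
    [0,0,0.06,0],
    [0,0,0.09,0],
    [0,0,0.12,0],
    [-0.02,0.017,0.14,0],
    [-0.05,0.043,0.14,0],
    [-0.08,0.069,0.14,0],
    [-0.11,0.095,0.14,0],
    [-0.14,0.121,0.14,0],
    [-0.17,0.147,0.14,0],
    [-0.2,0.173,0.14,0],
    [-0.23,0.199,0.14,0],
    [-0.25,0.216,0.14,0],
    [-0.256,0.222,0.14,0],
    [-0.256,0.222,0.14,0],
    [-0.256,0.222,0.14,0],
  ],
  claw=0.4,
)

```text
time: 31.23
ee_pos: [0.4356, 0.1069, 0.1429]
tcp_rot: [179.9, 0.0, 95.5]
wrist_force: [0.1, -0.4, 0.4]
opening: 0.0516
grasp_force: 0.0
```

Run:
```python
from h import *
o=get_obs();print(o['time'],o['ee_pos'],o['tcp_rot'],o['opening'])
a=camera("wrist")[:,:,::-1]
b=camera("top")[120:310,180:420,::-1]
cv2.imwrite("pics/w9.png",np.vstack([a[:240],cv2.resize(b[:135],(640,360),interpolation=2)]))
```

```text
31.2333 [0.4356154  0.10685298 0.142933  ] [1.79912963e+02 2.41444429e-03 9.55020967e+01] 0.051619645204771754
```

View pics/w9.png

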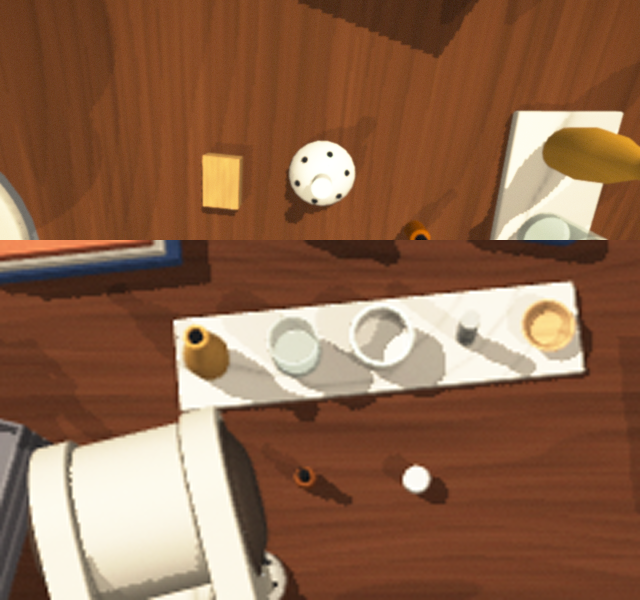

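The lipstick stands upright at (467,325) on the slab line. The cover's knob is at (321,186) in the wrist half.

Run:
```python
from h import *
W=lambda x,y,z:at_z(ray("wrist",(x,y)),z).round(4)
print(W(321,186,.058),W(322,173,.015),at_z(ray("top",(180+.375*467,120+(318-240)*.375)),.082))
```

```text
[0.4356 0.1088 0.058 ] [0.4363 0.1093 0.015 ] [ 0.69244439 -0.11398     0.082     ]
```

Request:
servo_tool(
  moves=[
    [0.0002,0.002,-0.02,0],
    [0.0002,0.002,-0.05,0],
    [0.0002,0.002,-0.08,0],
    [0.0002,0.002,-0.11,0],
    [0.0002,0.002,-0.125,0],
    [0.0002,0.002,-0.132,0],
    [0.0002,0.002,-0.134,0],
    [0.0002,0.002,-0.134,0],
  ],
)

```text
time: 32.0
ee_pos: [0.4359, 0.1083, 0.0084]
tcp_rot: [-180.0, 0.0, 95.4]
wrist_force: [-0.1, -1.0, 0.3]
opening: 0.0512
grasp_force: 0.0
```

Request:
servo_tool(
  moves=[
    [0,0,0,0],
    [0,0,0,0],
    [0,0,0,0],
    [0,0,0,0],
    [0,0,0,0],
    [0,0,0,0],
    [0,0,0,0],
  ],
  claw=1,
  force=40,
)

```text
time: 32.58
ee_pos: [0.436, 0.1089, 0.0092]
tcp_rot: [179.9, -0.0, 95.4]
wrist_force: [-0.8, -0.6, 5.4]
opening: 0.0161
grasp_force: 39.2
```

In the tool's units: 24.8 cm / 100 = 0.248, 24.5 cm / 100 = 0.245.

Request:
servo_tool(
  moves=[
    [0,0,0.005,0],
    [0,0,0.015,0],
    [0,0,0.035,0],
    [0,0,0.06,0],
    [0,0,0.085,0],
    [0,0,0.105,0],
    [0.01,-0.005,0.12,0],
    [0.03,-0.016,0.12,0],
    [0.055,-0.03,0.12,0],
    [0.082,-0.044,0.12,0],
    [0.11,-0.06,0.12,0],
    [0.138,-0.075,0.12,0],
    [0.166,-0.09,0.12,0],
    [0.192,-0.104,0.12,0],
    [0.216,-0.117,0.12,0],
    [0.234,-0.127,0.12,0],
    [0.245,-0.133,0.12,0],
    [0.248,-0.135,0.12,0],
    [0.248,-0.135,0.12,0],
    [0.248,-0.135,0.12,0],
  ],
)

```text
time: 34.25
ee_pos: [0.6828, -0.026, 0.1283]
tcp_rot: [-180.0, -0.0, 95.4]
wrist_force: [-0.3, -0.4, -1.2]
opening: 0.0158
grasp_force: 39.3
```

In the tool's units: -6.4 cm / 100 = -0.064, -6.2 cm / 100 = -0.062.

Request:
servo_tool(
  moves=[
    [0,0,-0.01,0],
    [0,0,-0.025,0],
    [0,0,-0.04,0],
    [0,0,-0.05,0],
    [0,0,-0.058,0],
    [0,0,-0.062,0],
    [0,0,-0.064,0],
    [0,0,-0.064,0],
    [0,0,-0.064,0],
  ],
)

```text
time: 35.0
ee_pos: [0.6836, -0.0262, 0.0649]
tcp_rot: [179.9, 0.0, 95.4]
wrist_force: [-1.1, -0.3, -1.3]
opening: 0.0159
grasp_force: 39.3
```

Run:
```python
from h import *
o=get_obs();print(o['time'],o['ee_pos'],o['opening'])
b=camera("scene")[130:310,260:440,::-1];a=camera("wrist")[:,:,::-1]
cv2.imwrite("pics/w10.png",np.hstack([cv2.resize(b,(400,400),interpolation=2),a[:,120:520]]))
```

```text
35.0 [ 0.68362051 -0.02624614  0.06486331] 0.015931065520445195
```

View pics/w10.png

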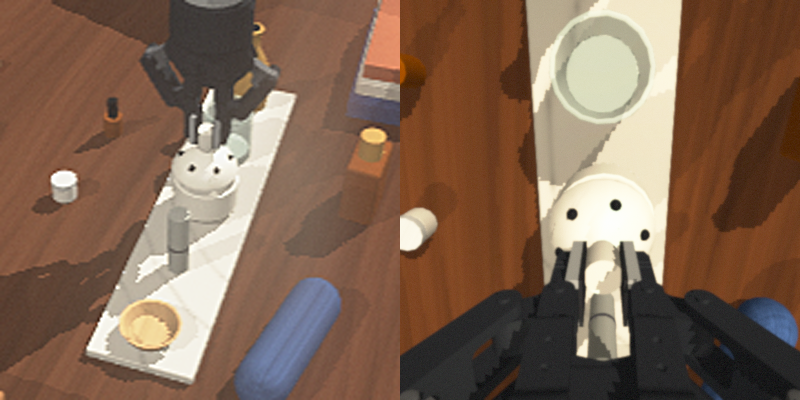

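The cover hangs level about 1 cm above the bowl and is lined up with it in both views. Lowering.

In the tool's units: -0.8 cm / 100 = -0.008, -0.7 cm / 100 = -0.007.

Request:
servo_tool(
  moves=[
    [0,0,-0.002,0],
    [0,0,-0.004,0],
    [0,0,-0.006,0],
    [0,0,-0.007,0],
    [0,0,-0.008,0],
    [0,0,-0.008,0],
    [0,0,-0.008,0],
  ],
)

```text
time: 35.68
ee_pos: [0.6833, -0.0263, 0.0561]
tcp_rot: [-180.0, 0.0, 95.4]
wrist_force: [-1.1, 0.4, -0.5]
opening: 0.0167
grasp_force: 39.2
```

In the tool's units: -0.2 cm / 100 = -0.002, -0.1 cm / 100 = -0.001.

Request:
servo_tool(
  moves=[
    [0,0,-0.001,0],
    [0,0,-0.002,0],
    [0,0,-0.002,0],
  ],
)

```text
time: 35.93
ee_pos: [0.6838, -0.0263, 0.0553]
tcp_rot: [179.9, 0.0, 95.4]
wrist_force: [-0.4, -0.1, 5.2]
opening: 0.0161
grasp_force: 39.6
```

In the tool's units: -25 cm / 100 = -0.25, -23 cm / 100 = -0.23.

Request:
servo_tool(
  moves=[
    [0,0,0,0],
    [0,0,0,0],
    [0,0,0,0],
    [0,0,0.01,0],
    [0,0,0.03,0],
    [0,0,0.06,0],
    [0,0,0.09,0],
    [0,0,0.11,0],
    [-0.02,0,0.12,0],
    [-0.05,0,0.12,0],
    [-0.08,0,0.12,0],
    [-0.12,0,0.12,0],
    [-0.16,0,0.12,0],
    [-0.2,0,0.12,0],
    [-0.23,0,0.12,0],
    [-0.25,0,0.12,0],
    [-0.25,0,0.12,0],
    [-0.25,0,0.12,0],
  ],
  claw=0.5,
)

```text
time: 37.43
ee_pos: [0.4332, -0.0263, 0.1755]
tcp_rot: [179.9, 0.0, 95.4]
wrist_force: [0.1, 0.6, 0.0]
opening: 0.0429
grasp_force: 0.0
```

Run:
```python
from h import *
o=get_obs();print(o['time'],o['ee_pos'],o['opening'])
b=camera("scene")[130:310,260:440,::-1];a=camera("top")[120:210,230:410,::-1]
cv2.imwrite("pics/w11.png",np.hstack([cv2.resize(b,(400,400),interpolation=2),cv2.resize(cv2.copyMakeBorder(a,45,45,0,0,0),(400,400),interpolation=2)]))
```

```text
37.4333 [ 0.43321515 -0.0262838   0.17550747] 0.042851886114862056
```

View pics/w11.png

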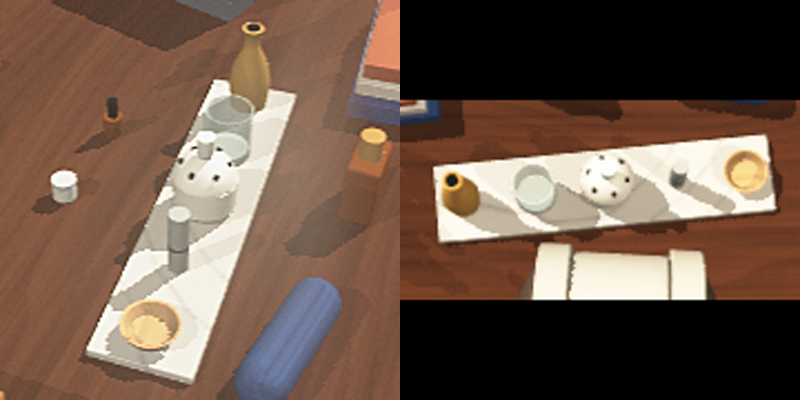

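Everything is upright in a straight row along the slab: vase, tealight, covered burner, lipstick, dish. The cover sits level and the arm is clear. Handing in.

```bash
python3 -c "
from workcell import *
print(job_done())"
```

```text
the job is handed in; nothing more can be done
None
```

The job is handed in at about 37 s of the 144 s allowed; no verdict came back, but the last pictures show the covered burner, tealight and lipstick upright in line on the slab, the vase and dish unmoved, and the remote within about 2 mm of the top tray's centre.

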